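# Lock the window ring of a welding-laser optic cell with the two-pin spanner

### The job

The retaining ring over the protective window of the optic cell is only loosely dropped in. Take the two-pin spanner that fits its holes from the wooden block, feel its pins into the two holes, turn the ring clockwise until it comes firmly home against its stop, then stand the spanner back in its empty pocket of the block. Be gentle: a hard push or forcing the ring past its stop cracks the window; leave the things around as they are.

Things in the scene. Friction and masses are not known exactly. Their poses are not given: they have to be found in the camera images.
- cell_stand: Optic cell: dark steel barrel (76 mm across) clamped upright in a grey collar on a 108 mm square plate; fixed. Origin under its centre, z up. Rim 58 mm above the origin, bore 62 mm. In the bore lies the bright steel ring: face 50 mm above the origin when not sunk (8 mm below the rim), two holes 7 mm wide, 8 mm deep, 44 mm apart on opposite sides of the centre.
- ring_drop (a joint): How far the bayonet ring has sunk, m: 0 as dropped in, 0.003 fully home. It sinks only as it is turned clockwise (seen from above), 63 degrees in all; it starts 0 to 29 degrees on its way. The holes' line starts between 6 degrees clockwise and 40 anticlockwise of the stand's y axis; where is not measured. Turning takes 0.12 N m; past the stop that climbs by 0.25 N m in 2 degrees; 0.6 N m or 50 N is too much.
- wide_spanner_grip (a point): Centre of the grip of the spanner that fits the ring: steel, standing upright in one of the block's pockets, about 0.3 kg, 81 mm tall; the grip is 22 mm square with its sides along x and y, 40 mm tall (20 mm above and below this point), on a 12 mm neck, above a 54 mm cross-bar that carries the two pins.
- wide_spanner_tips (a point): Point midway between the two pin tips of the wide spanner, 58 mm under its grip's centre. Pins 5 mm thick, round-ended, 7 mm long, at y = +22 and -22 mm; above them a cross-bar 54 mm long (y), 14 mm wide, 12 mm high. A half turn about z makes no difference.
- narrow_spanner_grip (a point): Centre of the grip (18 mm square) of a smaller spanner with a 40 mm cross-bar and pins 30 mm apart, which does not fit the ring. It stands in the other pocket of the block; leave it there.
- pocket_left (a point): One of the two pockets, 88 mm apart along y, of the fixed wooden block (36 x 158 mm, 24 mm high). Point at the middle of the pocket on the ledge that the spanner's cross-bar rests on, 16 mm above the table, 8 mm below the block's top. Pocket 60 mm (y) by 20 mm (x); a spanner stands with its bar along y, pin tips 7 mm below this point. Either spanner may be in it at the start.
- pocket_right (a point): The same point of the block's other pocket, on its -y side; same sizes and axes.
- paste_tin: Black tin, 56 mm across, 62 mm tall, origin under its centre; bystander.
- gas_nozzle: Copper nozzle standing upright, 22 mm across, 66 mm tall, origin under its centre; bystander.
- c_clamp: C-clamp lying flat, 106 x 71 x 18 mm, origin under its centre; bystander.
- hex_nut: Hex nut lying flat, 22 x 25 x 10 mm, origin under its centre; bystander.
Mind the look-alikes: they are no part of the job. Leave any blue or purple look-alike of the part that bears wide_spanner_grip alone.

How it is judged:
On the way, in this order (a step that is already met when the one before it is completed fails the run):
1. the wide spanner's pins stand in the ring's two holes (z of wide_spanner_tips in the frame of cell_stand below 0.046 m and horizontal distance between wide_spanner_tips and cell_stand below 0.003 m), for 0.1 s.
2. the ring is turned home by the spanner (all of step 1 and value of joint ring_drop above 0.0027 m), for 0.1 s.
At the end, for the whole second after the job is handed in: The ring has sunk at least 2.7 mm of its 3 mm, having been turned by the wide spanner with its pins in the holes, and the wide spanner stands released, at rest and upright (within 4.5 degrees), down in a pocket of the block within 6 mm of its middle (value of joint ring_drop above 0.0027 m and angle between wide_spanner_tips's own z axis and vertical below 0.08 rad and linear speed of wide_spanner below 0.02 m/s and ((z of wide_spanner_tips in the frame of pocket_left below -0.0045 m and horizontal distance between wide_spanner_tips and pocket_left below 0.006 m) or (z of wide_spanner_tips in the frame of pocket_right below -0.0045 m and horizontal distance between wide_spanner_tips and pocket_right below 0.006 m))); the robot touches nothing.
It fails at once if the spanner presses or turns on the ring too hard (over 60 N between them) (contact force between wide_spanner and ring above 60 N).
It fails at once if the narrow spanner or a thing standing around is disturbed (moved over 30 mm) (distance of any of narrow_spanner_grip, paste_tin, gas_nozzle, c_clamp, hex_nut from where it was at the start of the episode above 0.03 m).
It also fails if it takes over 64 s, if anything falls off the work surface, if the arm or the gripper's body presses on something with over 40 N, if the wrist force passes 120 N, or if a joint passes its speed limit or range.

### The arm

A 6-joint arm with a two-finger parallel gripper is mounted at the origin on a cart in front of the work surface, level with it; the furniture and walls round the work are solid. World frame = base frame: x ahead of the robot, y to its left, z up, the work surface at z = 0. Lengths are in m, angles in rad, forces in N, time in s.
With the tool pointing down it reaches from about 0.25 to 0.8 m from the base axis. Payload 3.9 kg.
Tool frame: the origin (TCP) lies on the centre line of the jaws, within the pads' length; the fingertips stand 22 mm ahead of it and the grasp point (between the pads) lies 3 mm ahead of it (env.tip_reach is the distance from the TCP to the fingertips, in m); y points along the fingers, x is the direction in which the jaws open and shut, and the axes are right-handed (so a half turn about y gives the same grasp; the last joint's range is limited). The gripper opens to 85 mm and grips with 20 to 120 N. Pads are 22 mm wide; open, the fingers measure 114 mm over their backs; the gripper's body (76 mm by 85 mm) begins 54 mm behind the grasp point. The pads swing forward as they close: fully open they stand 13 mm farther back than shut.
Start: joints at [-1.33, 0.26, -0.138, 1.173, 0, 1.571], TCP at [0.125, -0.51, 0.253] pointing down, gripper open.
Joint ranges: [-2.78, 2.78], [-0.83, 1.72], [-1.28, 1.37], [-1.9, 2.12], [-1.57, 1.48], [-3.14, 3.14]. Speed limits (rad/s): [2.57, 2.57, 3.14, 3.14, 3.14, 3.14].

### API

Orientations are given as [roll, pitch, yaw] about the fixed x, y, z axes, in that order (R = Rz(yaw) Ry(pitch) Rx(roll)).
In Python, from workcell import env gives the robot as it stands. The module is installed in compiled form; this text tells all that it offers.
- The arm moves only by the shell command python3 -m inch 'ROWS' [FORCE]. ROWS is JSON, a list of rows, each a list of 7 numbers: the shift along the tool's x, y, z in units of 25 mm (1.0 is 25 mm), then the turn, a rotation vector about the tool's x, y, z in units of 6 degrees (1.0 is 6 degrees), then the opening in per cent of the stroke, from 0 (shut) to 100 (fully open). A call has 1 to 5 rows; each row is the pose to reach, as a shift and turn from the pose commanded when the call began, along the tool's axes at that moment; what a row does not reach only later rows make up. A row lasts 1/10 s, in which the tool goes at most 50 mm and 8.59 degrees, less where a joint would pass 70% of its speed; a pose out of reach is approached as far as the arm can. A call with a gripper value outside its range is refused whole. The fingers move at their own pace and stop on an object; FORCE is the grip in N (left out, the last holds). Time passes only in rows, so rows that repeat a pose let the fingers close. It gives the time, the measured TCP pose, the force and the opening at its end, in the units of the state.
- env.sense(): the state, without advancing time (a new reading comes with each control period).
- env.camera(name): name is "scene" or "top"; returns a dict with "image" (400x640x3 uint8, red, green, blue), "depth" (400x640 float32, m along the optical axis (not along the pixel's ray), 0 where there is no reading), "K" (3x3 intrinsics, pixels), "extrinsics" (4x4, takes a point from world to camera coordinates). Camera axes: x right, y down, z forward; pixel columns grow to the right and rows downward; lengths in m; the calibration is good to about 2 mm. A picture is of the moment at which its call begins.
- env.finish_job(): hands the job in, once; it reports no verdict.
Trained networks look in a picture, given as the dict that the camera call returned (one of the last four; its "shot" number tells which), for a name from the list of things; names that differ only in an ending like _2 or _b are one class to them, and where a whole thing is asked for, a point or a joint stands for the part that bears it (a point fixed in the world has none). Each returns a list of dicts, best first, with "score" (0 to 1); they miss things now and then, are a little off and sometimes report something else, mostly with a low value. They report only what shows in the picture. A call takes as long as a camera call. They do not tell look-alikes from the thing itself.
- env.silhouettes(picture, query): "mask" (400x640 bool, what is visible of it) and "box" ([left, top, width, height] in pixels, round what is visible of it).
- env.pinpoint(picture, query): "at" ([column, row] in pixels: a listed point, or the origin of a listed thing).
The state is a dict: "t": time; "q": joint angles; "joint_velocities": joint speeds; "effort": joint torques, N m; "position": TCP position; "tool_rot": TCP orientation; "contact_force": force on the tool from outside, world axes, zero at the start; "ft_torque": the same for the moment, N m; "width": opening from 0.0 (shut) to 1.0 (fully open).
Only numpy, scipy, OpenCV 4.12 (cv2) and the standard library are available. Lean on these libraries where they do the work, as an engineer would, in place of code of your own. Each camera call takes 0.05 s, during which the arm holds its last target.

## Working session

There is one attempt and no reset: what is moved stays moved. The work goes in short steps, Python scripts to look and compute and a shell command to move; the robot and the scene stay as the last step left them, time stands still between calls to the robot, and variables do not carry over. Pictures are saved under pics/ and viewed, and the job is handed in when it is done.

```bash
mkdir -p pics; ls
cat > h.py <<'E'
import numpy as np, cv2
from workcell import env
def cam(n,save=None):
    p=env.camera(n)
    if save: cv2.imwrite('pics/'+save,cv2.cvtColor(p['image'],cv2.COLOR_RGB2BGR))
    return p
def world(p,u,v,d):
    K=p['K'];E=p['extrinsics']
    c=np.array([(u-K[0,2])/K[0,0]*d,(v-K[1,2])/K[1,1]*d,d])
    return E[:3,:3].T@(c-E[:3,3])
def onz(p,u,v,z):
    K=p['K'];E=p['extrinsics'];R=E[:3,:3]
    o=-R.T@E[:3,3]; r=R.T@np.array([(u-K[0,2])/K[0,0],(v-K[1,2])/K[1,1],1])
    return o+r*(z-o[2])/r[2]
def proj(p,X):
    E=p['extrinsics'];c=E[:3,:3]@np.array(X)+E[:3,3];u=p['K']@c;return u[:2]/u[2]
E
python3 - <<'E'
from h import *
print(env.sense(), env.tip_reach)
for n in ['scene','top']:
    p=cam(n,n+'0.png'); E=p['extrinsics']; print(n,-E[:3,:3].T@E[:3,3],E[2,:3],p['K'][0,0])
    for q in ['cell_stand','wide_spanner_grip','wide_spanner_tips','narrow_spanner_grip','pocket_left','pocket_right','paste_tin','gas_nozzle','c_clamp','hex_nut']:
        for r in env.pinpoint(p,q)[:4]:
            u,v=r['at'];d=p['depth'][int(v),int(u)]
            print(q,round(r['score'],2),np.round(r['at'],1),world(p,u,v,d).round(4))
E
```

```text
pics
{'t': 0.0, 'q': array([-1.33002184e+00,  2.60664908e-01, -1.39374658e-01,  1.17270782e+00,
       -1.30768966e-05,  1.57080190e+00]), 'joint_velocities': array([ 0.00015736,  0.00128052,  0.00142751, -0.00088084, -0.00068522,
        0.00024039]), 'effort': array([ 4.67774214e-05, -4.05679786e+01,  2.53921133e+01,  1.89124024e-02,
        1.74149454e-04, -3.80157239e-08]), 'position': array([ 0.12503142, -0.50923109,  0.25247277]), 'tool_rot': array([-1.57080941,  0.00195106, -1.33002741]), 'contact_force': array([1.05599257, 0.40698108, 0.76778566]), 'ft_torque': array([ 0.01399841, -0.03072553, -0.03202926]), 'width': 1.001356174690992} 0.022
scene [0.01111515 0.48636411 0.91558205] [ 0.46404436 -0.53166208 -0.70851836] 512.7742416944894
cell_stand 0.82 [254.  287.5] [0.5118 0.1128 0.0577]
wide_spanner_grip 0.83 [329.3 279.9] [0.4024 0.0069 0.0772]
wide_spanner_grip 0.83 [448.5 184.6] [ 0.3799 -0.4087  0.0676]
wide_spanner_grip 0.79 [294.5 309.5] [0.407  0.103  0.0747]
wide_spanner_grip 0.62 [378.5 161.5] [ 0.555  -0.3574  0.0723]
wide_spanner_tips 0.83 [448.5 199.6] [ 0.3717 
[... 992 characters left out ...]
rip 0.64 [234.2 242.2] [0.4196 0.0985 0.0756]
wide_spanner_grip 0.57 [270.4 248. ] [ 0.4046 -0.0056  0.079 ]
wide_spanner_grip 0.44 [399.  198.8] [ 0.5493 -0.3703  0.0842]
wide_spanner_tips 0.61 [394.7 199.2] [ 0.549  -0.3607  0.0671]
wide_spanner_tips 0.61 [243.7 242.4] [0.4165 0.0836 0.0017]
wide_spanner_tips 0.6 [326.3 196.7] [ 0.5525 -0.1629  0.087 ]
wide_spanner_tips 0.52 [271.3 246.6] [ 0.4085 -0.0079  0.0774]
narrow_spanner_grip 0.55 [357.7 190.5] [ 0.5715 -0.2523  0.0848]
pocket_left 0.75 [329.9 195.3] [ 0.5562 -0.173   0.0925]
paste_tin 0.9 [228.3 145.7] [0.6997 0.125  0.06  ]
gas_nozzle 0.59 [280.7 149.4] [ 0.6894 -0.0291  0.0689]
hex_nut 0.4 [260.5 162.1] [ 0.6611  0.0382 -0.0015]
```

Run:
```python
import cv2
a=cv2.imread('pics/scene0.png');b=cv2.imread('pics/top0.png')
cv2.imwrite('pics/s_z.png',cv2.resize(a[140:345,150:490],(800,482),interpolation=cv2.INTER_CUBIC))
cv2.imwrite('pics/t_z.png',cv2.resize(b[125:285,200:440],(800,533),interpolation=cv2.INTER_CUBIC))
```

```text
(no output)
```

View pics/s_z.png

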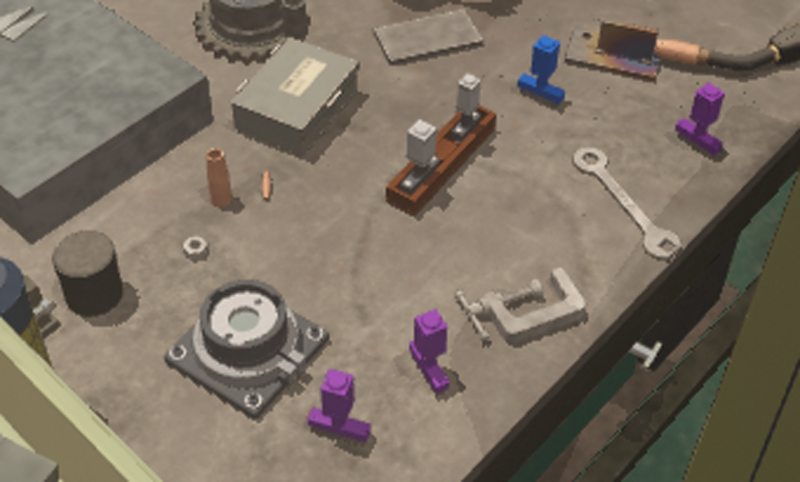

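View pics/t_z.png

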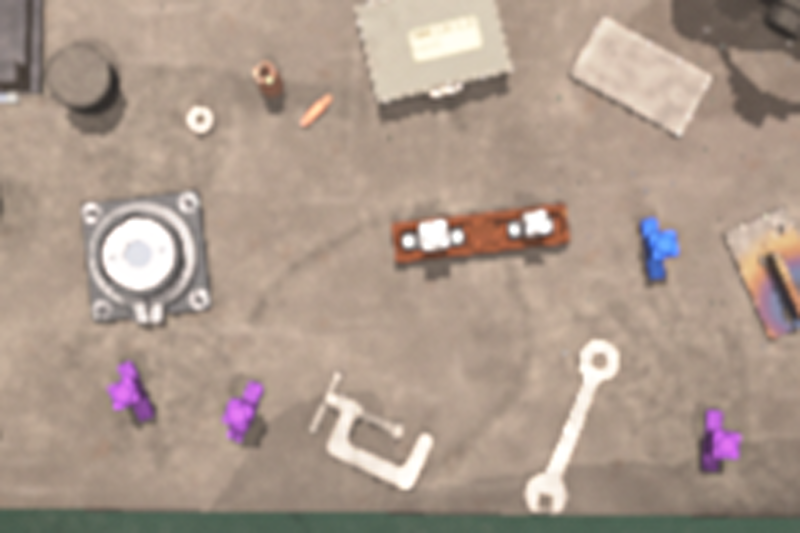

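Candidates for the wide spanner, in scene pixels:
- Steel, left pocket (329,200): bigger grip.
- Steel, right pocket (349,180): smaller grip.
- Blue (378,165).
- Purple (448,185), (330,282) and (294,310).

By the description it is the bigger steel one in the left pocket. I'll check that in a close crop.

Run:
```python
import cv2,numpy as np
a=cv2.imread('pics/scene0.png')
A=cv2.resize(a[165:235,310:370],(480,560),interpolation=cv2.INTER_CUBIC)
B=cv2.resize(a[250:320,215:295],(320*2,560),interpolation=cv2.INTER_CUBIC)
cv2.imwrite('pics/c1.png',A);cv2.imwrite('pics/c2.png',B)
```

```text
(no output)
```

View pics/c1.png

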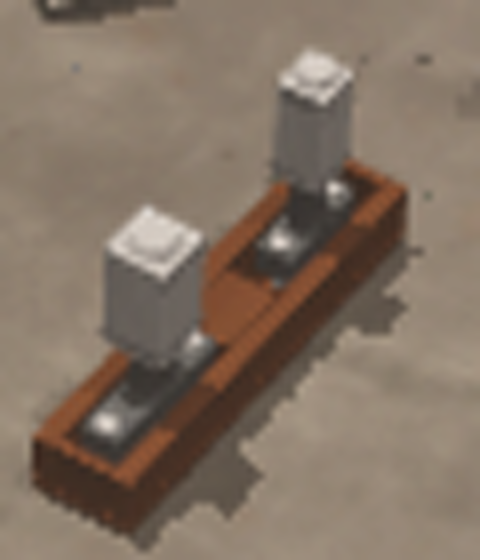

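View pics/c2.png

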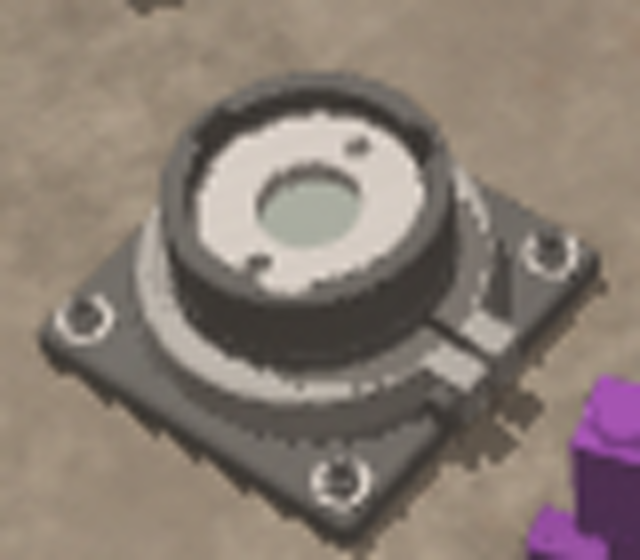

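Run:
```python
from h import *
def cloud(p,m):
    v,u=np.nonzero(m&(p['depth']>0)); d=p['depth'][v,u];K=p['K'];E=p['extrinsics']
    c=np.stack([(u-K[0,2])/K[0,0]*d,(v-K[1,2])/K[1,1]*d,d],1)
    return (c-E[:3,3])@E[:3,:3]
for n in ['scene','top']:
    p=cam(n); img=p['image'].astype(int)
    P=cloud(p,np.ones((400,640),bool))
    full=np.ones((400,640),bool)
    # block top: wood colour
    hsv=cv2.cvtColor(p['image'],cv2.COLOR_RGB2HSV)
    red=((hsv[...,0]<12)|(hsv[...,0]>172))&(hsv[...,1]>110)
    C=cloud(p,red); s=(abs(C[:,0]-.555)<.06)&(abs(C[:,1]+.205)<.11)&(C[:,2]>.019)&(C[:,2]<.032)
    C=C[s]; 
    r=cv2.minAreaRect(C[:,:2].astype(np.float32)); print(n,'block',len(C),r,np.median(C[:,2]))
    G=P[(P[:,2]>.08)&(P[:,2]<.10)&(abs(P[:,0]-.56)<.04)]
    for y0 in(-.165,-.25):
        g=G[abs(G[:,1]-y0)<.03]; print('grip',len(g),g[:,:].mean(0),cv2.minAreaRect(g[:,:2].astype(np.float32)))
    R=P[(abs(P[:,2]-.058)<.004)&(np.hypot(P[:,0]-.535,P[:,1]-.09)<.06)]
    # circle: rim
    A=np.c_[2*R[:,:2],np.ones(len(R))]; s=np.linalg.lstsq(A,(R[:,:2]**2).sum(1),rcond=None)[0]
    print('rim',len(R),s[:2],np.sqrt(s[2]+s[0]**2+s[1]**2),R[:,2].mean(), cv2.minEnclosingCircle(R[:,:2].astype(np.float32)))
    for q in ['cell_stand']:
        r=env.silhouettes(p,q)[0]; print(r['score'],r['box'])
        C=cloud(p,r['mask']); C=C[(C[:,2]>.004)&(C[:,2]<.016)];print(len(C),np.histogram(C[:,2],6),cv2.minAreaRect(C[:,:2].astype(np.float32)))
    np.save(n+'P.npy',P)
```

```text
scene block 369 ((0.5634084939956665, -0.21128204464912415), (0.03797644004225731, 0.16169016063213348), 7.490599632263184) 0.023935512474923763
grip 87 [ 0.55537443 -0.16625465  0.08753284] ((0.557474672794342, -0.16855338215827942), (0.023027528077363968, 0.025576164945960045), 4.352787971496582)
grip 58 [ 0.56709507 -0.25337038  0.08680284] ((0.5694391131401062, -0.25519314408302307), (0.019630398601293564, 0.020935125648975372), 13.612340927124023)
rim 347 [0.53966983 0.09010094] 0.03482852576562844 0.05798335981591159 ((0.5391716361045837, 0.08948387205600739), 0.039594266563653946)
0.66 [217.4, 259.3, 72.2, 59.7]
638 (array([ 33,  30,  57, 173, 223, 122]), array([0.00417326, 0.00614204, 0.00811082, 0.01007961, 0.01204839,
       0.01401717, 0.01598595])) ((0.5386963486671448, 0.09002457559108734), (0.11380073428153992, 0.10877889394760132), 7.689695835113525)
top block 274 ((0.5630033612251282, -0.21566888689994812), (0.03491643816232681, 0.1551794409751892), 7.309353828430176) 0.024613771157095947
grip 63 [ 0.5557374  -0.17176166  0.08889693] ((0.5559424161911011, -0.17196357250213623), (0.02043457329273224, 0.0200602188706398), 0.8112385869026184)
grip 45 [ 0.56705849 -0.25860194  0.08799711] ((0.5672112107276917, -0.2587650418281555), (0.017531583085656166, 0.01737218350172043), 0.9034993052482605)
rim 163 [0.53798955 0.08663217] 0.03414295391830949 0.057976213550338274 ((0.5381788015365601, 0.08671554923057556), 0.03842470794916153)
0.62 [223.7, 180.9, 37.4, 42.4]
387 (array([ 12,  19,  52, 119, 109,  76]), array([0.00431018, 0.00625753, 0.00820487, 0.01015222, 0.01209956,
       0.0140469 , 0.01599425])) ((0.538854718208313, 0.08878380060195923), (0.1108202412724495, 0.11200316250324249), 8.11603832244873)
```

The left-pocket spanner (crop px ~(155,290), full image ~(329,200)) has the larger grip and longer bar, so it is the one I want. In the cell crop the ring holes show at (357,147) and (260,265).

Run:
```python
from h import *
p=cam('scene')
g=cv2.cvtColor(p['image'],cv2.COLOR_RGB2GRAY).astype(float)
for (u,v) in [(259.6,268.4),(247.5,283.1)]:
    for z in (.05,.0486):
      print(z,onz(p,u,v,z))
    print(g[int(v)-3:int(v)+5,int(u)-4:int(u)+6].astype(int))
z=.05
a=onz(p,259.6,268.4,z);b=onz(p,247.5,283.1,z);d=b-a;print((a+b)/2,np.hypot(d[0],d[1]),np.degrees(np.arctan2(-d[0],d[1])))
# ring face depth & plane
P=np.load('sceneP.npy');P2=np.load('topP.npy')
for Q,c in((P,(.5395,.090)),(P2,(.538,.0868))):
    r=np.hypot(Q[:,0]-c[0],Q[:,1]-c[1]); s=(r>.013)&(r<.024)&(Q[:,2]>.03); print(s.sum(),np.median(Q[s,2]))
    s=(r>.0325)&(r<.0365)&(Q[:,2]>.03);print('rim',np.median(Q[s,2]),s.sum())
```

```text
0.05 [0.54353762 0.06808486 0.05      ]
0.0486 [0.54439876 0.06740833 0.0486    ]
[[206 205 205 204 204 178 109  86  63  59]
 [205 205 206 204 203 202 205 179 119  73]
 [206 206 206 180 155 132 203 207 206 150]
 [207 206 204 135 110 111 172 206 205 202]
 [203 204 206 168 160 167 205 204 204 205]
 [157 180 202 204 205 204 205 205 205 206]
 [102  97 127 179 202 206 206 206 206 204]
 [126 109 105 103 160 205 205 205 205 204]]
0.05 [0.53427444 0.11096547 0.05      ]
0.0486 [0.53512061 0.11035829 0.0486    ]
[[206 206 207 209 207 208 200 184 176 174]
 [208 209 207 201 182 203 208 207 206 200]
 [204 204 182 104 101 113 206 207 208 207]
 [114 161 146 104 116 148 209 206 205 206]
 [111 111 109 111 168 206 204 206 207 208]
 [109 108 108 110 150 202 204 205 206 205]
 [ 82  93 100 106  97 135 159 161 183 160]
 [ 57  65  64  80  92  91  97 101 102 102]]
[0.53890603 0.08952516 0.05      ] 0.04386972418207243 12.189859954784556
263 0.049288519809410215
rim 0.05584251114592254 305
154 0.04888275761848759
rim 0.05767072478899152 108
```

```bash
cat >> h.py <<'E'
from scipy.spatial.transform import Rotation as Ro
def delta(x,y,z,yawdeg):
    s=env.sense();R=Ro.from_euler('xyz',s['tool_rot'])
    T=Ro.from_euler('xyz',[-np.pi/2,0,np.radians(yawdeg)])
    d=R.inv().apply(np.array([x,y,z])-s['position'])/.025
    r=np.degrees((R.inv()*T).as_rotvec())/6
    print('rows',d.round(3),r.round(3),'| now',s['position'].round(4),np.degrees(s['tool_rot']).round(2),'w',round(s['width'],3),'F',s['contact_force'].round(1),'M',s['ft_torque'].round(2),'t',round(s['t'],2),'q',s['q'].round(2))
E
python3 -c "
from h import *
delta(.556,-.169,.20,7.6)"
```

```text
rows [-9.131  2.132 19.986] [ -0.    -13.967  -0.   ] | now [ 0.1252 -0.5098  0.2533] [-90.    0.  -76.2] w 1.0 F [ 0.5 -0.2 -0.7] M [ 0.   -0.04  0.01] t 1.35 q [-1.33  0.26 -0.14  1.17  0.    1.57]
```

```bash
python3 -m inch '[[-9.1,2.1,20,0,-14,0,70],[-9.1,2.1,20,0,-14,0,70],[-9.1,2.1,20,0,-14,0,70],[-9.1,2.1,20,0,-14,0,70],[-9.1,2.1,20,0,-14,0,70]]'; python3 -c "
from h import *
delta(.556,-.169,.20,7.6)"
```

```text
t: 1.85
position: [0.3219, -0.3545, 0.2296]
tool_rot: [-1.571, -0.001, -0.574]
contact_force: [0.5, -0.5, -1.4]
width: 0.7
rows [ 3.829  1.185 11.317] [ 5.000e-03 -6.752e+00  7.000e-03] | now [ 0.3219 -0.3545  0.2296] [-9.001e+01 -5.000e-02 -3.291e+01] w 0.7 F [ 0.5 -0.5 -1.4] M [-0.04 -0.    0.03] t 1.85 q [-0.83  0.19 -0.29  1.09  0.    1.31]
```

```bash
python3 -m inch '[[3.83,1.18,11.3,0,-6.75,0,70],[3.83,1.18,11.3,0,-6.75,0,70],[3.83,1.18,11.3,0,-6.75,0,70],[3.83,1.18,11.3,0,-6.75,0,70],[3.83,1.18,11.3,0,-6.75,0,70]]';python3 -m inch '[[0,0,0,0,0,0,70],[0,0,0,0,0,0,70],[0,0,0,0,0,0,70]]'; python3 -c "
from h import *
delta(.556,-.169,.15,7.6)"
```

```text
t: 2.35
position: [0.518, -0.2009, 0.2049]
tool_rot: [-1.571, -0.0, 0.132]
contact_force: [1.1, -1.6, -0.8]
width: 0.701
t: 2.65
position: [0.5157, -0.2028, 0.2049]
tool_rot: [-1.571, 0.001, 0.126]
contact_force: [0.4, 0.1, -0.3]
width: 0.699
rows [1.77  2.192 1.139] [-0.    -0.065 -0.009] | now [ 0.5157 -0.2028  0.2049] [-9.00e+01  5.00e-02  7.21e+00] w 0.699 F [ 0.4  0.1 -0.3] M [ 0.03 -0.01 -0.01] t 2.65 q [-0.37  0.33 -0.16  1.08 -0.    1.07]
```

```bash
python3 -m inch '[[1.77,2.2,1.14,0,-0.07,0,60],[1.77,2.2,1.14,0,-0.07,0,60],[1.77,2.2,1.14,0,-0.07,0,60],[1.77,2.2,1.14,0,-0.07,0,60],[1.77,2.2,1.14,0,-0.07,0,60]]'
python3 - <<'E'
from h import *
delta(.556,-.169,.070,7.6)
p=cam('scene');cv2.imwrite('pics/a1.png',cv2.cvtColor(cv2.resize(p['image'][110:250,260:400],(560,560),interpolation=cv2.INTER_CUBIC),cv2.COLOR_RGB2BGR))
p=cam('top');cv2.imwrite('pics/a2.png',cv2.cvtColor(cv2.resize(p['image'][140:240,270:390],(720,600),interpolation=cv2.INTER_CUBIC),cv2.COLOR_RGB2BGR))
E
```

```text
t: 3.15
position: [0.5564, -0.17, 0.1512]
tool_rot: [-1.572, -0.001, 0.132]
contact_force: [0.0, -0.7, 1.0]
width: 0.602
rows [-0.013  3.249  0.043] [ 0.009 -0.005  0.01 ] | now [ 0.5564 -0.17    0.1512] [-9.006e+01 -6.000e-02  7.570e+00] w 0.602 F [ 0.  -0.7  1. ] M [-0.02  0.   -0.02] t 3.15 q [-0.3   0.41 -0.18  0.97 -0.    1.14]
```

View pics/a1.png

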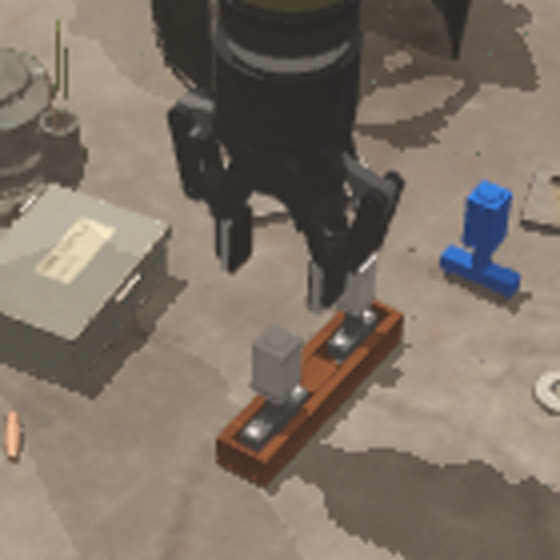

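View pics/a2.png

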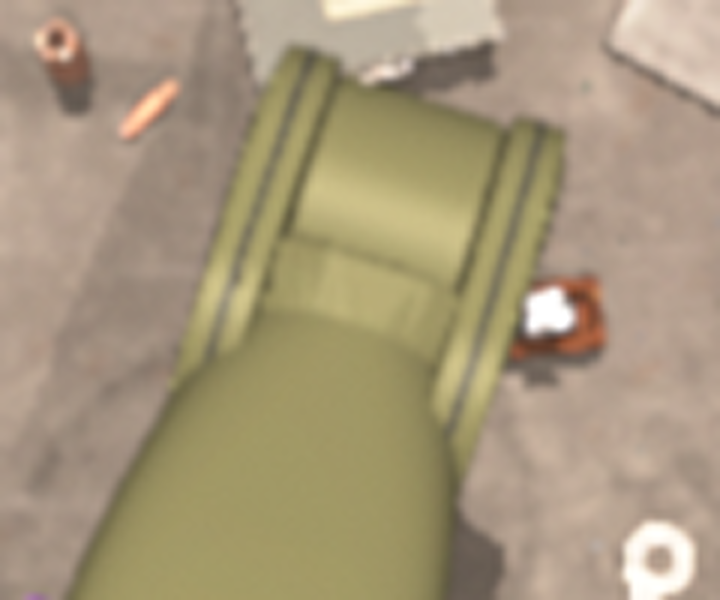

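The gripper hangs over the left spanner with both fingertips clear, at a1 (235,265) and (318,305). The top view is blocked by the arm. I'll check the tip midpoint in the scene camera frame.

Run:
```python
from h import *
p=cam('scene')
K=p['K'];E=p['extrinsics']
v,u=np.mgrid[0:400,0:640];d=p['depth']
c=np.stack([(u-K[0,2])/K[0,0]*d,(v-K[1,2])/K[1,1]*d,d],-1).reshape(-1,3)
P=(c-E[:3,3])@E[:3,:3];P=P[c[:,2]>0]
s=(abs(P[:,0]-.556)<.07)&(abs(P[:,1]+.169)<.05)&(P[:,2]>.115)&(P[:,2]<.145)
Q=P[s]; 
for sg in(-1,1):
    q=Q[(Q[:,0]-.556)*sg>0];print(len(q),q.min(0),q.max(0),cv2.minAreaRect(q[:,:2].astype(np.float32)))
```

```text
19 [ 0.51817483 -0.17922333  0.13400336] [ 0.52828196 -0.15932728  0.14476547] ((0.5218915343284607, -0.1683962047100067), (0.02088799886405468, 0.006134845782071352), 67.7143325805664)
29 [ 0.5796782  -0.17444293  0.13511992] [ 0.59333232 -0.15164434  0.14493672] ((0.5834298729896545, -0.16239021718502045), (0.020507439970970154, 0.013059420511126518), 64.99568939208984)
```

```bash
python3 -m inch '[[0,1,0.02,0,0,0,60],[0,2,0.02,0,0,0,60],[0,2.8,0.02,0,0,0,60],[0,3.24,0.02,0,0,0,60],[0,3.24,0.02,0,0,0,60]]';python3 -m inch '[[0,0,0,0,0,0,40],[0,0,0,0,0,0,25],[0,0,0,0,0,0,20],[0,0,0,0,0,0,15],[0,0,0,0,0,0,10]]' 30
python3 - <<'E'
from h import *
delta(.556,-.169,.070,7.6)
p=cam('scene');cv2.imwrite('pics/a3.png',cv2.cvtColor(cv2.resize(p['image'][110:250,260:400],(560,560),interpolation=cv2.INTER_CUBIC),cv2.COLOR_RGB2BGR))
E
```

```text
t: 3.8
position: [0.5556, -0.168, 0.0679]
tool_rot: [-1.57, 0.002, 0.134]
contact_force: [0.0, 0.3, -0.3]
width: 0.6
t: 4.3
position: [0.5577, -0.1684, 0.0703]
tool_rot: [-1.572, -0.002, 0.134]
contact_force: [-2.4, -1.0, 6.2]
width: 0.252
rows [-0.07   0.012 -0.014] [0.012 0.015 0.021] | now [ 0.5577 -0.1684  0.0703] [-90.07  -0.12   7.69] w 0.252 F [-2.4 -1.   6.2] M [-0.08  0.19  0.  ] t 4.3 q [-0.29  0.49 -0.3   0.78 -0.    1.14]
```

View pics/a3.png

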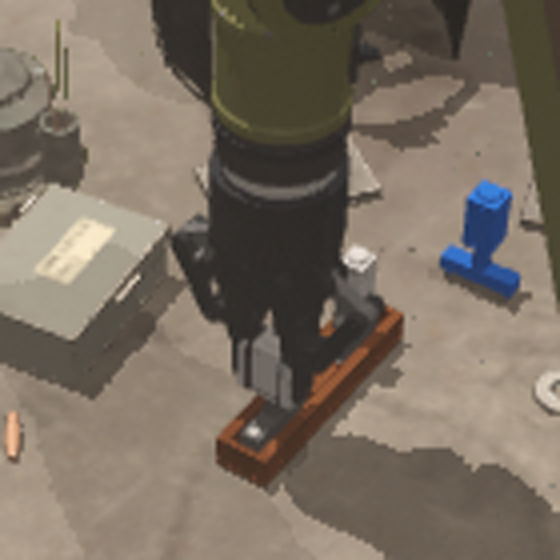

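The pads hold the grip at width 0.252, about 21 mm, and the bar is still in its pocket. I'll firm the grip and lift.

```bash
python3 -m inch '[[0,0,0,0,0,0,10],[0,0,0,0,0,0,10],[0,0,0,0,0,0,10]]' 60; python3 -c "
from h import *
delta(.556,-.169,.070,7.6)"; python3 -m inch '[[0,-0.2,0,0,0,0,10],[0,-0.6,0,0,0,0,10],[0,-1.2,0,0,0,0,10],[0,-2.2,0,0,0,0,10],[0,-3.6,0,0,0,0,10]]'; python3 -m inch '[[0,-0.6,0,0,0,0,10],[0,-0.6,0,0,0,0,10],[0,-0.6,0,0,0,0,10]]'
python3 - <<'E'
from h import *
delta(.538,.087,.160,12)
p=cam('scene');cv2.imwrite('pics/a4.png',cv2.cvtColor(cv2.resize(p['image'][110:250,260:400],(560,560),interpolation=cv2.INTER_CUBIC),cv2.COLOR_RGB2BGR))
E
```

```text
t: 4.65
position: [0.5577, -0.1684, 0.0704]
tool_rot: [-1.572, -0.002, 0.134]
contact_force: [-0.8, -0.7, 6.3]
width: 0.252
rows [-0.07   0.015 -0.015] [0.012 0.015 0.021] | now [ 0.5577 -0.1684  0.0704] [-90.07  -0.13   7.69] w 0.252 F [-0.8 -0.7  6.3] M [-0.07  0.2   0.03] t 4.65 q [-0.29  0.49 -0.3   0.78 -0.    1.14]
t: 5.15
position: [0.5549, -0.1674, 0.1582]
tool_rot: [-1.569, 0.005, 0.134]
contact_force: [0.0, -0.1, -3.3]
width: 0.25
t: 5.45
position: [0.5564, -0.1679, 0.1737]
tool_rot: [-1.571, 0.0, 0.134]
contact_force: [-0.4, -0.3, -4.0]
width: 0.251
rows [ 0.634  0.549 10.203] [-0.003 -0.719 -0.003] | now [ 0.5564 -0.1679  0.1737] [-8.999e+01  2.000e-02  7.690e+00] w 0.251 F [-0.4 -0.3 -4. ] M [ 0.05 -0.03 -0.01] t 5.45 q [-0.29  0.4  -0.15  1.03  0.    1.14]
```

View pics/a4.png

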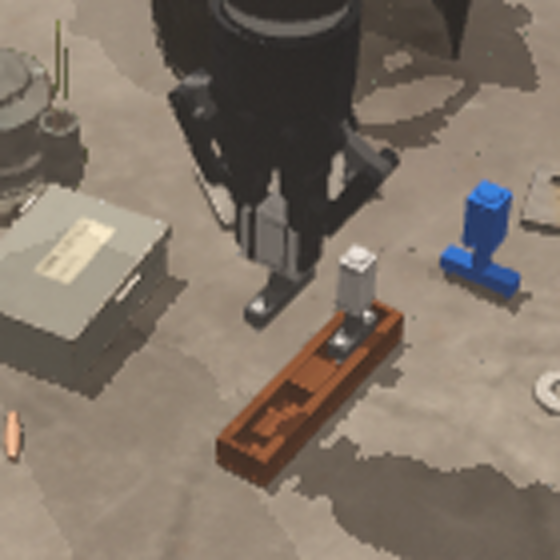

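```bash
python3 -m inch '[[0.65,0,10.2,0,-0.7,0,10],[0.65,0,10.2,0,-0.7,0,10],[0.65,0,10.2,0,-0.7,0,10],[0.65,0,10.2,0,-0.7,0,10],[0.65,0,10.2,0,-0.7,0,10]]';python3 -m inch '[[0,0,0,0,0,0,10],[0,0,0,0,0,0,10],[0,0,0,0,0,0,10]]'; python3 -c "
from h import *
delta(.539,.088,.135,12.2)"
```

```text
t: 6.0
position: [0.5374, 0.0829, 0.1721]
tool_rot: [-1.571, 0.003, 0.207]
contact_force: [0.3, -0.3, -2.7]
width: 0.253
t: 6.3
position: [0.5383, 0.0806, 0.1728]
tool_rot: [-1.571, 0.002, 0.207]
contact_force: [0.7, 0.5, -3.0]
width: 0.249
rows [0.09  1.511 0.283] [ 0.004 -0.055 -0.024] | now [0.5383 0.0806 0.1728] [-90.02   0.14  11.87] w 0.249 F [ 0.7  0.5 -3. ] M [0.04 0.01 0.04] t 6.3 q [ 0.15  0.34 -0.24  0.99 -0.    1.51]
```

```bash
python3 -m inch '[[0.1,0.8,0.28,0,-0.05,0,10],[0.1,1.5,0.28,0,-0.05,0,10],[0.1,1.5,0.28,0,-0.05,0,10],[0.1,1.5,0.28,0,-0.05,0,10]]'
python3 - <<'E'
from h import *
delta(.539,.089,.135,12.2)
p=cam('scene')
cv2.imwrite('pics/b1.png',cv2.cvtColor(cv2.resize(p['image'][230:320,205:305],(666,600),interpolation=cv2.INTER_CUBIC),cv2.COLOR_RGB2BGR))
s=env.sense()
t=s['position']+np.array([0,0,-.061])
for q in ['wide_spanner_tips','wide_spanner_grip','cell_stand']:
    for r in env.pinpoint(p,q)[:3]: print(q,r['score'],r['at'])
print(proj(p,t),proj(p,[.539,.0897,0]))
for k in(-1,1):
    a=np.radians(12);print(proj(p,t+k*.022*np.array([-np.sin(a),np.cos(a),0])))
E
```

```text
t: 6.7
position: [0.5398, 0.0873, 0.1361]
tool_rot: [-1.571, 0.002, 0.211]
contact_force: [0.5, 0.0, -3.4]
width: 0.252
rows [-0.016  0.043  0.073] [ 0.001 -0.022 -0.016] | now [0.5398 0.0873 0.1361] [-90.01   0.1   12.07] w 0.252 F [ 0.5  0.  -3.4] M [-0.   -0.02 -0.01] t 6.7 q [ 0.16  0.37 -0.29  0.91 -0.    1.52]
wide_spanner_tips 0.9 [296.0, 322.1]
wide_spanner_tips 0.81 [334.1, 298.6]
wide_spanner_tips 0.77 [252.8, 269.6]
wide_spanner_grip 0.87 [292.7, 308.3]
wide_spanner_grip 0.66 [379.4, 164.1]
wide_spanner_grip 0.61 [333.0, 287.5]
cell_stand 0.76 [253.1, 285.9]
[252.78070399 267.07358048] [255.39227766 289.7416771 ]
[258.90429125 259.80580868]
[246.49724884 274.53109128]
```

View pics/b1.png

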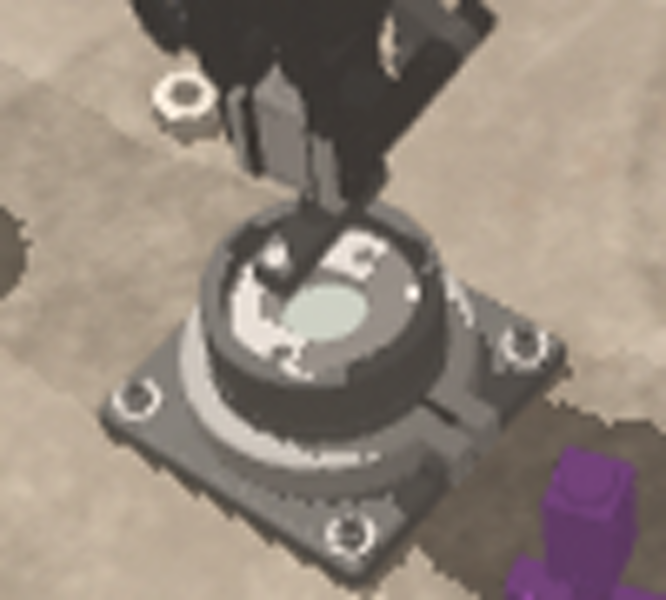

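Run:
```python
from h import *
p=cam('scene');s=env.sense();t=s['position']-[0,0,.061]
a=s['tool_rot'][2];d=np.array([-np.sin(a),np.cos(a),0])
for h in(.019,.0205,.022): print(h,proj(p,t+.022*d+[0,0,h]),proj(p,t+[0,0,h]+.027*d),)
cv2.imwrite('pics/b2.png',cv2.cvtColor(cv2.resize(p['image'][255:295,232:272],(600,600),interpolation=cv2.INTER_NEAREST),cv2.COLOR_RGB2BGR))
# bar end corners bottom/top predicted
x=np.array([np.cos(a),np.sin(a),0])
for h in(.007,.019):
  for k in(-1,1): print(h,k,(proj(p,t+.027*d+k*.007*x+[0,0,h])-[232,255])*15)
```

```text
0.019 [245.1992296  268.74080191] [243.72970401 270.47194671]
0.0205 [245.13044033 268.27858847] [243.65917675 270.01013774]
0.022 [245.06150811 267.8154145 ] [243.58850249 269.54736618]
0.007 -1 [227.17355581 308.22461732]
0.007 1 [141.685442   265.83745933]
0.019 -1 [219.12648084 253.37031974]
0.019 1 [132.96633089 210.88752898]
```

View pics/b2.png

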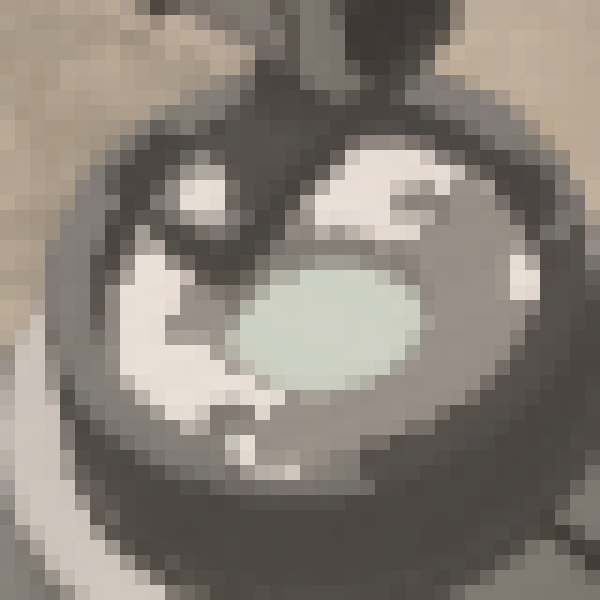

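Run:
```python
from h import *
p=cam('scene')
for z in(.05,.0493,.0485):
    a=onz(p,259.2,267.95,z);b=onz(p,247.0,282.55,z);d=b-a;c=(a+b)/2;print(z,c,np.hypot(d[0],d[1]),np.degrees(np.arctan2(-d[0],d[1])))
# robot dome check correction
a=onz(p,245.05,267.5,.0751+.0205);s=env.sense();print(a,s['position'],s['position'][:2]+.022*np.array([-np.sin(s['tool_rot'][2]),np.cos(s['tool_rot'][2])]))
```

```text
0.05 [0.5405449  0.08927621 0.05      ] 0.043814397393873626 11.81167350702237
0.0493 [0.54097305 0.08895508 0.0493    ] 0.04384983028927019 11.811673507022329
0.0485 [0.54146237 0.08858808 0.0485    ] 0.04389032502686633 11.811673507022203
[0.53862066 0.10816979 0.0956    ] [0.54070953 0.08858025 0.1372208 ] [0.53607309 0.11008615]
```

```bash
python3 -c "
from h import *
delta(.539,.090,.116,12)"; python3 -m inch '[[0,0,0,0,0,0,10]]'; python3 -m inch '[[0,0,0,0,0,0,10]]';python3 -c "
from h import *
delta(.539,.090,.116,12)"
```

```text
rows [-0.056  0.849  0.07 ] [0.    0.028 0.014] | now [0.5407 0.0886 0.1372] [-90.    -0.09  12.17] w 0.254 F [-0.5 -0.3 -2.9] M [0.03 0.01 0.03] t 7.0 q [ 0.16  0.37 -0.29  0.91  0.    1.52]
t: 7.1
position: [0.5404, 0.0887, 0.1369]
tool_rot: [-1.571, -0.001, 0.213]
contact_force: [0.7, -0.2, -3.6]
width: 0.252
t: 7.2
position: [0.5402, 0.0888, 0.1367]
tool_rot: [-1.571, -0.0, 0.213]
contact_force: [0.2, -0.5, -2.9]
width: 0.249
rows [-0.038  0.827  0.058] [0.    0.032 0.004] | now [0.5402 0.0888 0.1367] [-9.000e+01 -3.000e-02  1.219e+01] w 0.249 F [ 0.2 -0.5 -2.9] M [0.02 0.03 0.02] t 7.2 q [ 0.16  0.37 -0.29  0.9   0.    1.52]
```

```bash
python3 -m inch '[[-0.04,0.3,0.06,0,0,0,10],[-0.04,0.6,0.06,0,0,0,10],[-0.04,0.8,0.06,0,0,0,10],[-0.04,0.8,0.06,0,0,0,10],[-0.04,0.8,0.06,0,0,0,10]]'; python3 -m inch '[[0,0,0,0,0,0,10],[0,0,0,0,0,0,10],[0,0,0,0,0,0,10],[0,0,0,0,0,0,10],[0,0,0,0,0,0,10]]'; python3 -c "
from h import *
delta(.539,.090,.112,12)
p=cam('scene')
cv2.imwrite('pics/b3.png',cv2.cvtColor(cv2.resize(p['image'][250:300,228:278],(600,600),interpolation=cv2.INTER_NEAREST),cv2.COLOR_RGB2BGR))"
```

```text
t: 7.7
position: [0.5386, 0.0899, 0.116]
tool_rot: [-1.571, 0.001, 0.213]
contact_force: [-0.0, 0.6, -3.3]
width: 0.246
t: 8.2
position: [0.5389, 0.09, 0.1165]
tool_rot: [-1.571, -0.0, 0.213]
contact_force: [-0.4, -0.1, -2.9]
width: 0.25
rows [0.004 0.181 0.   ] [-0.     0.031  0.002] | now [0.5389 0.09   0.1165] [-9.000e+01 -1.000e-02  1.219e+01] w 0.25 F [-0.4 -0.1 -2.9] M [ 0.03 -0.03  0.01] t 8.2 q [ 0.17  0.39 -0.33  0.86  0.    1.52]
```

View pics/b3.png

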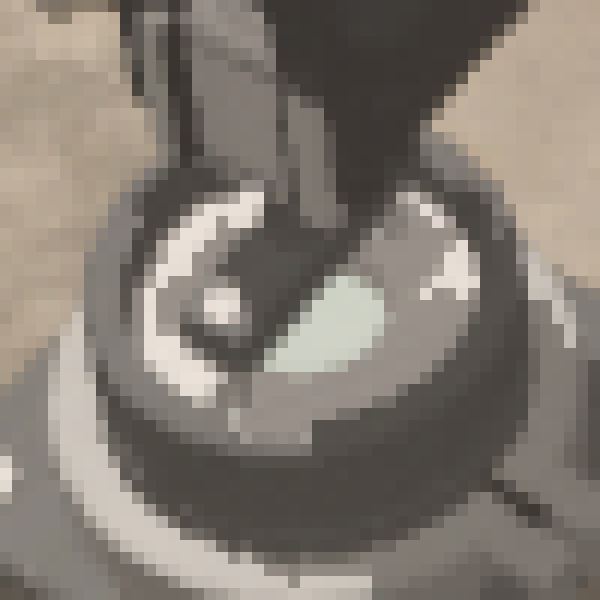

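The near pin projects to land at crop (229,400) and the hole is at about (234,396), so they are well aligned. I'll descend gently.

```bash
python3 -m inch '[[0,0.06,0,0,0,0,10],[0,0.12,0,0,0,0,10],[0,0.16,0,0,0,0,10],[0,0.16,0,0,0,0,10],[0,0.16,0,0,0,0,10]]'; python3 -m inch '[[0,0.03,0,0,0,0,10],[0,0.06,0,0,0,0,10],[0,0.06,0,0,0,0,10]]'; python3 -m inch '[[0,0.03,0,0,0,0,10],[0,0.06,0,0,0,0,10],[0,0.06,0,0,0,0,10]]'
```

```text
t: 8.75
position: [0.5388, 0.0899, 0.1123]
tool_rot: [-1.571, 0.0, 0.213]
contact_force: [-0.2, -0.3, -3.2]
width: 0.249
t: 9.05
position: [0.5388, 0.0899, 0.1108]
tool_rot: [-1.571, 0.0, 0.213]
contact_force: [-1.2, -0.7, -3.8]
width: 0.25
t: 9.35
position: [0.5388, 0.0899, 0.1093]
tool_rot: [-1.571, 0.0, 0.213]
contact_force: [0.1, -0.7, -2.6]
width: 0.249
```

```bash
python3 -m inch '[[0,0.02,0,0,0,0,10],[0,0.04,0,0,0,0,10],[0,0.04,0,0,0,0,10]]'; python3 -m inch '[[0,0.02,0,0,0,0,10],[0,0.04,0,0,0,0,10],[0,0.04,0,0,0,0,10]]'; python3 -c "
from h import *
delta(.539,.090,.112,12)"
```

```text
t: 9.65
position: [0.5388, 0.0899, 0.1084]
tool_rot: [-1.571, 0.0, 0.213]
contact_force: [0.1, 0.4, -4.3]
width: 0.249
t: 9.95
position: [0.5389, 0.09, 0.1074]
tool_rot: [-1.571, -0.0, 0.213]
contact_force: [0.2, -0.9, -2.0]
width: 0.25
rows [ 0.003 -0.184  0.001] [-0.     0.031  0.002] | now [0.5389 0.09   0.1074] [-9.000e+01 -1.000e-02  1.219e+01] w 0.25 F [ 0.2 -0.9 -2. ] M [ 0.03 -0.11  0.05] t 9.95 q [ 0.17  0.4  -0.34  0.83  0.    1.52]
```

```bash
python3 -m inch '[[0,0.02,0,0,0,0,10],[0,0.04,0,0,0,0,10],[0,0.04,0,0,0,0,10]]'; python3 -m inch '[[0,0.02,0,0,0,0,10],[0,0.04,0,0,0,0,10],[0,0.04,0,0,0,0,10]]';  python3 -m inch '[[0,0.02,0,0,0,0,10],[0,0.04,0,0,0,0,10],[0,0.04,0,0,0,0,10]]'; python3 -c "
from h import *
delta(.539,.090,.112,12)
p=cam('scene')
cv2.imwrite('pics/b4.png',cv2.cvtColor(cv2.resize(p['image'][250:300,228:278],(600,600),interpolation=cv2.INTER_NEAREST),cv2.COLOR_RGB2BGR))"
```

```text
t: 10.25
position: [0.5389, 0.09, 0.1064]
tool_rot: [-1.571, -0.0, 0.213]
contact_force: [-0.2, -0.2, -2.5]
width: 0.244
t: 10.55
position: [0.5389, 0.09, 0.1054]
tool_rot: [-1.571, -0.0, 0.213]
contact_force: [0.6, 0.1, -2.8]
width: 0.251
t: 10.85
position: [0.5389, 0.09, 0.1044]
tool_rot: [-1.571, -0.0, 0.213]
contact_force: [0.8, -0.4, -2.9]
width: 0.251
rows [ 0.003 -0.305  0.   ] [0.    0.032 0.001] | now [0.5389 0.09   0.1044] [-9.000e+01 -1.000e-02  1.219e+01] w 0.251 F [ 0.8 -0.4 -2.9] M [ 0.07 -0.15  0.02] t 10.85 q [ 0.17  0.4  -0.34  0.83 -0.    1.52]
```

View pics/b4.png

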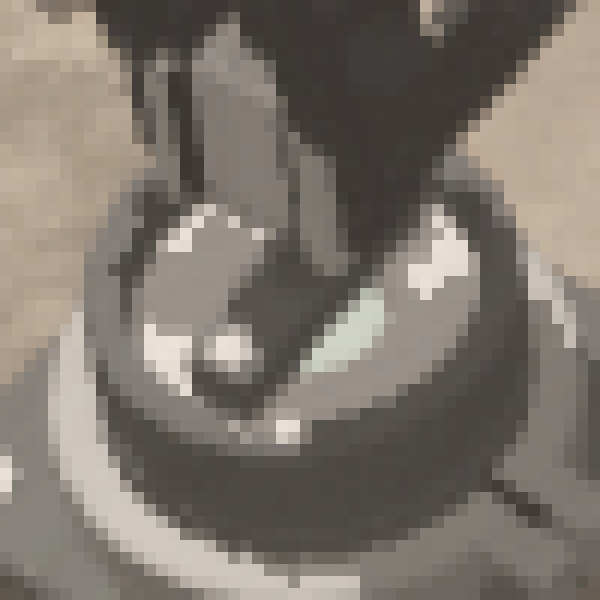

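The pins are in: the bar lies right over the ring face and the near hole is covered at (240,390). I'll ease down a little, then start turning.

```bash
python3 -m inch '[[0,0.02,0,0,0,0,10],[0,0.04,0,0,0,0,10],[0,0.04,0,0,0,0,10]]';  python3 -m inch '[[0,0,0,0,0.3,0,10],[0,0,0,0,0.6,0,10],[0,0,0,0,0.8,0,10],[0,0,0,0,0.8,0,10],[0,0,0,0,0.8,0,10]]'; python3 -c "
from h import *
delta(.539,.090,.103,12)"
```

```text
t: 11.2
position: [0.5389, 0.09, 0.1034]
tool_rot: [-1.571, -0.0, 0.213]
contact_force: [1.0, -0.1, -3.1]
width: 0.25
t: 11.7
position: [0.5396, 0.09, 0.1035]
tool_rot: [-1.571, -0.001, 0.129]
contact_force: [3.1, -0.3, -5.1]
width: 0.249
rows [-0.022  0.021  0.002] [ 0.001 -0.764  0.013] | now [0.5396 0.09   0.1035] [-9.00e+01 -8.00e-02  7.42e+00] w 0.249 F [ 3.1 -0.3 -5.1] M [ 0.11 -0.9   0.12] t 11.7 q [ 0.17  0.4  -0.34  0.82 -0.    1.61]
```

```bash
python3 -m inch '[[0.04,0,0,0,0.4,0,10],[0.04,0,0,0,0.8,0,10],[0.04,0,0,0,1,0,10],[0.04,0,0,0,1,0,10]]'; python3 -c "
from h import *
delta(.539,.090,.103,12)"
```

```text
t: 12.1
position: [0.54, 0.0901, 0.1033]
tool_rot: [-1.571, -0.0, 0.025]
contact_force: [3.4, -0.2, -5.7]
width: 0.25
rows [-0.04   0.013 -0.002] [ 1.000e-03 -1.765e+00  2.000e-03] | now [0.54   0.0901 0.1033] [-9.001e+01 -1.000e-02  1.410e+00] w 0.25 F [ 3.4 -0.2 -5.7] M [ 0.02 -0.83  0.05] t 12.1 q [ 0.17  0.4  -0.34  0.83 -0.    1.71]
```

```bash
python3 -m inch '[[0.04,0,0,0,0.4,0,10],[0.04,0,0,0,0.8,0,10],[0.04,0,0,0,1,0,10],[0.04,0,0,0,1,0,10]]'; python3 -c "
from h import *
delta(.540,.090,.103,12)"; python3 -m inch '[[0,0,0,0,0.4,0,10],[0,0,0,0,0.8,0,10],[0,0,0,0,1,0,10],[0,0,0,0,1,0,10]]'; python3 -c "
from h import *
delta(.540,.090,.103,12)"
```

```text
t: 12.5
position: [0.5405, 0.09, 0.1032]
tool_rot: [-1.571, 0.001, -0.08]
contact_force: [2.0, 0.4, -6.0]
width: 0.254
rows [-0.02   0.008 -0.002] [ 2.000e-03 -2.763e+00 -7.000e-03] | now [0.5405 0.09   0.1032] [-9.002e+01  4.000e-02 -4.580e+00] w 0.254 F [ 2.   0.4 -6. ] M [ 0.03 -0.51  0.13] t 12.5 q [ 0.17  0.41 -0.34  0.83 -0.    1.82]
t: 12.9
position: [0.5408, 0.09, 0.1033]
tool_rot: [-1.571, 0.0, -0.185]
contact_force: [2.3, -0.8, -6.6]
width: 0.246
rows [-0.03   0.013 -0.005] [ 2.000e-03 -3.763e+00 -2.000e-03] | now [0.5408 0.09   0.1033] [-9.002e+01  1.000e-02 -1.058e+01] w 0.246 F [ 2.3 -0.8 -6.6] M [-0.04 -0.63  0.08] t 12.9 q [ 0.17  0.4  -0.34  0.83 -0.    1.92]
```

```bash
python3 -m inch '[[0.02,0.01,0,0,0.4,0,10],[0.02,0.03,0,0,0.8,0,10],[0.02,0.03,0,0,1,0,10],[0.02,0.03,0,0,1,0,10]]'; python3 -c "
from h import *
delta(.540,.090,.103,12)"; python3 -m inch '[[0,0.01,0,0,0.4,0,10],[0,0.02,0,0,0.8,0,10],[0,0.02,0,0,1,0,10],[0,0.02,0,0,1,0,10]]'; python3 -c "
from h import *
delta(.540,.090,.103,12)"
```

```text
t: 13.3
position: [0.5411, 0.0899, 0.1029]
tool_rot: [-1.571, 0.0, -0.289]
contact_force: [0.4, -0.9, -3.3]
width: 0.25
rows [-0.045 -0.005 -0.01 ] [ 2.000e-03 -4.763e+00 -2.000e-03] | now [0.5411 0.0899 0.1029] [-9.001e+01  1.000e-02 -1.658e+01] w 0.25 F [ 0.4 -0.9 -3.3] M [-0.15 -0.32  0.07] t 13.3 q [ 0.16  0.41 -0.34  0.83 -0.    2.02]
t: 13.7
position: [0.5414, 0.0899, 0.1024]
tool_rot: [-1.571, -0.0, -0.394]
contact_force: [1.3, -0.3, -1.1]
width: 0.246
rows [-0.054 -0.023 -0.016] [ 3.000e-03 -5.763e+00  3.000e-03] | now [0.5414 0.0899 0.1024] [-9.001e+01 -2.000e-02 -2.258e+01] w 0.246 F [ 1.3 -0.3 -1.1] M [-0.28 -0.31  0.03] t 13.7 q [ 0.16  0.41 -0.34  0.82 -0.    2.13]
```

```bash
for i in 1; do python3 -m inch '[[0,0.005,0,0,0.2,0,10],[0,0.005,0,0,0.35,0,10],[0,0.005,0,0,0.35,0,10]]'; python3 -c "
from h import *
delta(.540,.090,.103,12)";python3 -m inch '[[0,0,0,0,0.2,0,10],[0,0,0,0,0.35,0,10],[0,0,0,0,0.35,0,10]]'; python3 -c "
from h import *
delta(.540,.090,.103,12)";python3 -m inch '[[0,0.005,0,0,0.2,0,10],[0,0.005,0,0,0.35,0,10],[0,0.005,0,0,0.35,0,10]]'; python3 -c "
from h import *
delta(.540,.090,.103,12)"; done
```

```text
t: 14.0
position: [0.5415, 0.0899, 0.1022]
tool_rot: [-1.571, -0.0, -0.432]
contact_force: [1.7, -0.3, -0.6]
width: 0.247
rows [-0.056 -0.031 -0.022] [ 3.000e-03 -6.122e+00  4.000e-03] | now [0.5415 0.0899 0.1022] [-9.001e+01 -3.000e-02 -2.473e+01] w 0.247 F [ 1.7 -0.3 -0.6] M [-0.43 -0.34  0.06] t 14.0 q [ 0.16  0.41 -0.34  0.82 -0.    2.17]
t: 14.3
position: [0.5415, 0.0899, 0.1021]
tool_rot: [-1.571, -0.001, -0.468]
contact_force: [1.0, -2.1, -2.0]
width: 0.247
rows [-0.057 -0.036 -0.024] [ 2.000e-03 -6.474e+00  4.000e-03] | now [0.5415 0.0899 0.1021] [-9.000e+01 -3.000e-02 -2.684e+01] w 0.247 F [ 1.  -2.1 -2. ] M [-0.52 -0.45  0.11] t 14.3 q [ 0.16  0.41 -0.34  0.82 -0.    2.2 ]
t: 14.6
position: [0.5416, 0.0899, 0.102]
tool_rot: [-1.571, -0.001, -0.505]
contact_force: [1.8, -2.4, -0.2]
width: 0.253
rows [-0.058 -0.039 -0.026] [ 3.000e-03 -6.819e+00  6.000e-03] | now [0.5416 0.0899 0.102 ] [-9.001e+01 -4.000e-02 -2.892e+01] w 0.253 F [ 1.8 -2.4 -0.2] M [-0.69 -0.46  0.42] t 14.6 q [ 0.16  0.41 -0.34  0.82 -0.    2.24]
```

```bash
python3 -m inch '[[0,0,0,0,0,0,10]]'; python3 -c "
from h import *
delta(.540,.090,.103,12)";python3 -m inch '[[0,0,0,0,0,0,10]]'
python3 - <<'E'
from h import *
delta(.540,.090,.103,12)
p=cam('scene')
cv2.imwrite('pics/b5.png',cv2.cvtColor(cv2.resize(p['image'][250:300,228:278],(600,600),interpolation=cv2.INTER_NEAREST),cv2.COLOR_RGB2BGR))
E
```

```text
t: 14.7
position: [0.5416, 0.0899, 0.102]
tool_rot: [-1.571, -0.001, -0.504]
contact_force: [2.2, -2.8, -0.7]
width: 0.25
rows [-0.057 -0.039 -0.026] [ 3.000e-03 -6.817e+00  6.000e-03] | now [0.5416 0.0899 0.102 ] [-9.00e+01 -4.00e-02 -2.89e+01] w 0.25 F [ 2.2 -2.8 -0.7] M [-0.73 -0.57  0.41] t 14.7 q [ 0.16  0.41 -0.34  0.82 -0.    2.24]
t: 14.8
position: [0.5415, 0.0899, 0.102]
tool_rot: [-1.571, -0.001, -0.504]
contact_force: [1.7, -3.3, -0.1]
width: 0.25
rows [-0.056 -0.04  -0.026] [ 2.000e-03 -6.817e+00  5.000e-03] | now [0.5415 0.0899 0.102 ] [-9.00e+01 -3.00e-02 -2.89e+01] w 0.25 F [ 1.7 -3.3 -0.1] M [-0.79 -0.62  0.41] t 14.8 q [ 0.16  0.41 -0.34  0.82 -0.    2.24]
```

View pics/b5.png

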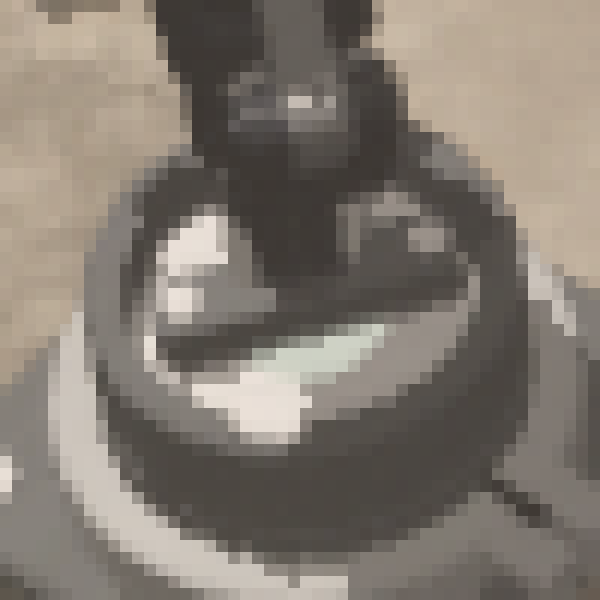

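The torque steps to 0.41 N m, holds there, and side forces are small, so this is the stop. The total turn of about 41° also fits the initial ring height of 0.049 m. I'll unload and lift straight out.

```bash
python3 -m inch '[[0,0,0,0,-0.2,0,10],[0,0,0,0,-0.4,0,10],[0,0,0,0,-0.6,0,10],[0,0,0,0,-0.6,0,10]]'; python3 -c "
from h import *
delta(.540,.090,.103,12)"
```

```text
t: 15.25
position: [0.5409, 0.0903, 0.1017]
tool_rot: [-1.57, 0.001, -0.441]
contact_force: [1.8, -1.7, -2.6]
width: 0.251
rows [-0.029 -0.054 -0.028] [-0.007 -6.213 -0.009] | now [0.5409 0.0903 0.1017] [-8.998e+01  6.000e-02 -2.528e+01] w 0.251 F [ 1.8 -1.7 -2.6] M [-0.29 -0.46  0.08] t 15.25 q [ 0.16  0.41 -0.34  0.82  0.    2.18]
```

```bash
python3 -m inch '[[0,-0.04,0,0,0,0,10],[0,-0.08,0,0,0,0,10],[0,-0.12,0,0,0,0,10],[0,-0.16,0,0,0,0,10],[0,-0.2,0,0,0,0,10]]';  python3 -m inch '[[0,-0.06,0,0,0,0,10],[0,-0.12,0,0,0,0,10],[0,-0.18,0,0,0,0,10],[0,-0.24,0,0,0,0,10]]'; python3 -m inch '[[0,-0.5,0,0,0,0,10],[0,-1,0,0,0,0,10],[0,-2,0,0,0,0,10],[0,-2,0,0,0,0,10]]'; python3 -c "
from h import *
delta(.5575,-.1684,.173,7.69)"
```

```text
t: 15.75
position: [0.5407, 0.0902, 0.1068]
tool_rot: [-1.571, 0.001, -0.442]
contact_force: [-0.1, -0.9, -3.8]
width: 0.25
t: 16.15
position: [0.5411, 0.0901, 0.1131]
tool_rot: [-1.571, 0.0, -0.442]
contact_force: [0.7, -0.0, -3.6]
width: 0.249
t: 16.55
position: [0.544, 0.0905, 0.1668]
tool_rot: [-1.567, -0.006, -0.442]
contact_force: [0.6, 0.8, -3.7]
width: 0.246
rows [ 4.918 -0.258 -9.129] [-0.023 -5.5    0.066] | now [0.544  0.0905 0.1668] [-89.76  -0.34 -25.31] w 0.246 F [ 0.6  0.8 -3.7] M [ 0.02 -0.14 -0.01] t 16.55 q [ 0.16  0.35 -0.24  0.97  0.    2.18]
```

```bash
python3 -m inch '[[4.9,-0.25,-9.1,0,-5.5,0,10],[4.9,-0.25,-9.1,0,-5.5,0,10],[4.9,-0.25,-9.1,0,-5.5,0,10],[4.9,-0.25,-9.1,0,-5.5,0,10],[4.9,-0.25,-9.1,0,-5.5,0,10]]';python3 -m inch '[[0,0,0,0,0,0,10],[0,0,0,0,0,0,10],[0,0,0,0,0,0,10],[0,0,0,0,0,0,10]]'
python3 - <<'E'
from h import *
delta(.5575,-.1684,.15,7.69)
p=cam('scene')
K=p['K'];E=p['extrinsics']
v,u=np.mgrid[0:400,0:640];d=p['depth']
c=np.stack([(u-K[0,2])/K[0,0]*d,(v-K[1,2])/K[1,1]*d,d],-1).reshape(-1,3)
Q=(c-E[:3,3])@E[:3,:3];Q=Q[c[:,2]>0]
r=np.hypot(Q[:,0]-.5395,Q[:,1]-.09); s=(r>.013)&(r<.022)&(Q[:,2]>.03); print('face',s.sum(),np.median(Q[s,2]))
a=cv2.resize(p['image'][250:320,215:295],(640,560),interpolation=cv2.INTER_CUBIC)
cv2.imwrite('pics/d1.png',cv2.cvtColor(a,cv2.COLOR_RGB2BGR))
cv2.imwrite('pics/d2.png',cv2.cvtColor(cv2.resize(p['image'][130:240,290:400],(600,600),interpolation=cv2.INTER_NEAREST),cv2.COLOR_RGB2BGR))
for q in['pocket_left','pocket_right','wide_spanner_tips']:
    for r in env.pinpoint(p,q)[:3]:print(q,r['score'],r['at'],onz(p,*r['at'],.016))
E
```

```text
t: 17.05
position: [0.5533, -0.1438, 0.1681]
tool_rot: [-1.57, 0.0, 0.138]
contact_force: [0.8, -0.0, -2.5]
width: 0.252
t: 17.45
position: [0.5534, -0.1411, 0.1682]
tool_rot: [-1.57, 0.001, 0.136]
contact_force: [0.1, 1.0, -3.0]
width: 0.246
rows [ 0.016  0.729 -1.106] [-0.005  0.016 -0.006] | now [ 0.5534 -0.1411  0.1682] [-8.997e+01  4.000e-02  7.790e+00] w 0.246 F [ 0.1  1.  -3. ] M [-0.   -0.    0.03] t 17.45 q [-0.25  0.39 -0.18  1.    0.    1.19]
face 210 0.04675181689726533
pocket_left 0.97 [326.2, 213.6] [ 0.56669654 -0.17202793  0.016     ]
pocket_right 0.66 [348.3, 193.9] [ 0.57105502 -0.26140869  0.016     ]
pocket_right 0.38 [328.8, 212.9] [ 0.56359142 -0.17806982  0.016     ]
wide_spanner_tips 0.94 [332.5, 300.3] [0.3916652  0.00679563 0.016     ]
wide_spanner_tips 0.71 [326.6, 195.6] [ 0.60736486 -0.21971627  0.016     ]
wide_spanner_tips 0.62 [379.5, 179.8] [ 0.54490104 -0.35700292  0.016     ]
```

View pics/d1.png

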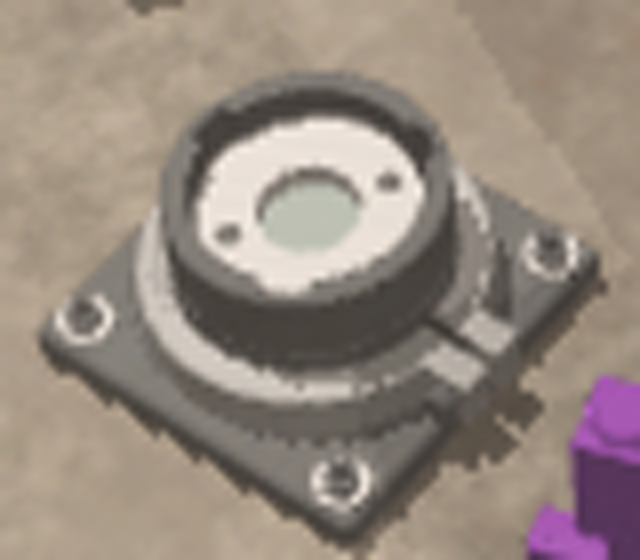

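View pics/d2.png

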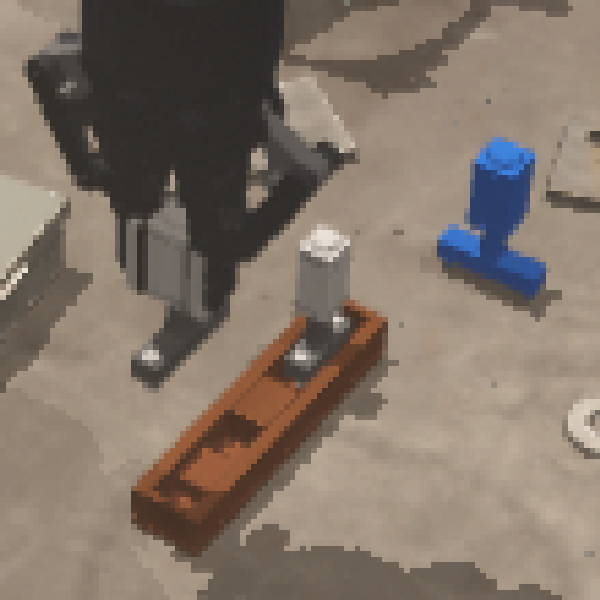

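The ring face is now at about 0.0468 m, lower than the 0.0493 m it started at, and the holes have turned clockwise to (390,182) and (229,234) in the crop. The spanner still hangs straight in the gripper over the empty pocket at crop ~(215,450).

```bash
python3 -m inch '[[0.02,0.5,-1.1,0,0,0,10],[0.02,1.2,-1.1,0,0,0,10],[0.02,1.7,-1.1,0,0,0,10],[0.02,1.7,-1.1,0,0,0,10],[0.02,1.7,-1.1,0,0,0,10]]';python3 -m inch '[[0,0,0,0,0,0,10],[0,0,0,0,0,0,10],[0,0,0,0,0,0,10],[0,0,0,0,0,0,10],[0,0,0,0,0,0,10]]'
python3 - <<'E'
from h import *
delta(.5575,-.1684,.10,7.69)
p=cam('scene')
for a in [((263.25-.5,272.25-.5),(243.1,278.25))]:
    x=onz(p,*a[0],.047);y=onz(p,*a[1],.047);d=y-x;print('ring',(x+y)/2,np.hypot(*d[:2]),np.degrees(np.arctan2(-d[0],d[1])))
cv2.imwrite('pics/e1.png',cv2.cvtColor(cv2.resize(p['image'][150:240,300:390],(600,600),interpolation=cv2.INTER_NEAREST),cv2.COLOR_RGB2BGR))
E
```

```text
t: 18.15
position: [0.5575, -0.169, 0.1259]
tool_rot: [-1.57, 0.001, 0.135]
contact_force: [1.1, -0.7, -2.9]
width: 0.249
t: 18.65
position: [0.5579, -0.1697, 0.1263]
tool_rot: [-1.571, -0.0, 0.134]
contact_force: [-0.1, -0.2, -2.9]
width: 0.247
rows [-0.009  1.051  0.052] [ 0.002 -0.     0.003] | now [ 0.5579 -0.1697  0.1263] [-9.001e+01 -2.000e-02  7.690e+00] w 0.247 F [-0.1 -0.2 -2.9] M [ 0.01 -0.01  0.03] t 18.65 q [-0.3   0.44 -0.22  0.92 -0.    1.14]
ring [0.54301805 0.08786062 0.047     ] 0.0431121314357613 -24.60170636506138
```

View pics/e1.png

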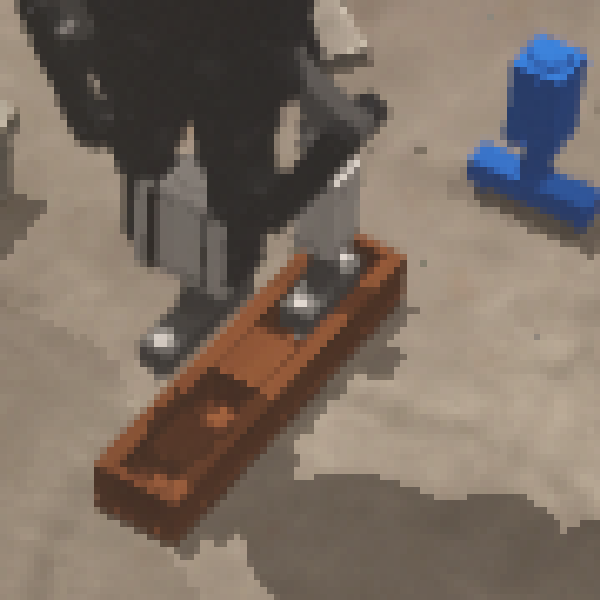

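```bash
python3 -m inch '[[-0.01,0.5,0.05,0,0,0,10],[-0.01,1,0.05,0,0,0,10],[-0.01,1.2,0.05,0,0,0,10],[-0.01,1.2,0.05,0,0,0,10],[-0.01,1.2,0.05,0,0,0,10]]';python3 -m inch '[[0,0,0,0,0,0,10],[0,0,0,0,0,0,10],[0,0,0,0,0,0,10],[0,0,0,0,0,0,10],[0,0,0,0,0,0,10]]'
python3 - <<'E'
from h import *
delta(.5575,-.1684,.071,7.69)
p=cam('scene')
cv2.imwrite('pics/e2.png',cv2.cvtColor(cv2.resize(p['image'][150:240,300:390],(600,600),interpolation=cv2.INTER_NEAREST),cv2.COLOR_RGB2BGR))
E
```

```text
t: 19.2
position: [0.5572, -0.1684, 0.0956]
tool_rot: [-1.57, 0.001, 0.134]
contact_force: [0.2, 0.4, -2.1]
width: 0.255
t: 19.7
position: [0.5574, -0.1684, 0.0962]
tool_rot: [-1.571, -0.0, 0.134]
contact_force: [-0.1, -0.7, -3.9]
width: 0.249
rows [0.002 1.009 0.002] [ 0.001 -0.     0.003] | now [ 0.5574 -0.1684  0.0962] [-9.001e+01 -2.000e-02  7.690e+00] w 0.249 F [-0.1 -0.7 -3.9] M [ 0.    0.06 -0.01] t 19.7 q [-0.29  0.46 -0.26  0.85  0.    1.14]
```

View pics/e2.png

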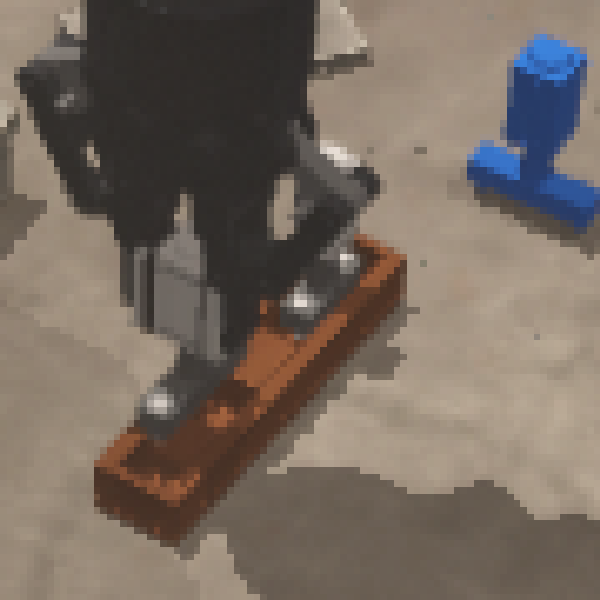

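```bash
python3 -m inch '[[0,0.2,0,0,0,0,10],[0,0.4,0,0,0,0,10],[0,0.5,0,0,0,0,10],[0,0.5,0,0,0,0,10]]';python3 -m inch '[[0,0.1,0,0,0,0,10],[0,0.2,0,0,0,0,10],[0,0.25,0,0,0,0,10],[0,0.25,0,0,0,0,10]]';python3 -m inch '[[0,0.06,0,0,0,0,10],[0,0.12,0,0,0,0,10],[0,0.16,0,0,0,0,10],[0,0.16,0,0,0,0,10]]'; python3 -c "
from h import *
delta(.5575,-.1684,.0705,7.69)"
```

```text
t: 20.15
position: [0.5567, -0.1683, 0.0827]
tool_rot: [-1.57, 0.001, 0.134]
contact_force: [-0.4, 0.2, -2.9]
width: 0.255
t: 20.55
position: [0.5572, -0.1684, 0.077]
tool_rot: [-1.571, 0.0, 0.134]
contact_force: [0.2, -0.0, -2.3]
width: 0.244
t: 20.95
position: [0.5572, -0.1684, 0.0731]
tool_rot: [-1.571, 0.0, 0.134]
contact_force: [0.3, 0.8, -3.5]
width: 0.248
rows [ 0.011  0.105 -0.002] [-0.001 -0.001 -0.003] | now [ 0.5572 -0.1684  0.0731] [-8.999e+01  2.000e-02  7.690e+00] w 0.248 F [ 0.3  0.8 -3.5] M [ 0.04  0.05 -0.05] t 20.95 q [-0.29  0.49 -0.29  0.79 -0.    1.14]
```

```bash
python3 -m inch '[[0,0.03,0,0,0,0,10],[0,0.06,0,0,0,0,10],[0,0.06,0,0,0,0,10]]';python3 -m inch '[[0,0.02,0,0,0,0,10],[0,0.04,0,0,0,0,10],[0,0.04,0,0,0,0,10]]';python3 -m inch '[[0,0.02,0,0,0,0,10],[0,0.02,0,0,0,0,10],[0,0.02,0,0,0,0,10]]'
```

```text
t: 21.25
position: [0.5573, -0.1684, 0.0717]
tool_rot: [-1.571, 0.0, 0.134]
contact_force: [-0.1, -0.0, -3.2]
width: 0.246
t: 21.55
position: [0.5574, -0.1684, 0.0708]
tool_rot: [-1.571, 0.0, 0.134]
contact_force: [0.5, -0.1, -3.3]
width: 0.251
t: 21.85
position: [0.5574, -0.1684, 0.0704]
tool_rot: [-1.571, -0.0, 0.134]
contact_force: [0.0, 0.0, -1.6]
width: 0.246
```

```bash
python3 -m inch '[[0,0.02,0,0,0,0,10],[0,0.02,0,0,0,0,10],[0,0.02,0,0,0,0,10]]'; python3 -m inch '[[0,0,0,0,0,0,28],[0,0,0,0,0,0,32],[0,0,0,0,0,0,36],[0,0,0,0,0,0,45],[0,0,0,0,0,0,55]]'
python3 - <<'E'
from h import *
delta(.5575,-.1684,.2,7.69)
p=cam('scene')
cv2.imwrite('pics/e3.png',cv2.cvtColor(cv2.resize(p['image'][150:240,300:390],(600,600),interpolation=cv2.INTER_NEAREST),cv2.COLOR_RGB2BGR))
E
```

```text
t: 22.15
position: [0.5575, -0.1685, 0.0704]
tool_rot: [-1.571, -0.0, 0.134]
contact_force: [-1.9, 0.8, 4.6]
width: 0.249
t: 22.65
position: [0.5574, -0.1684, 0.0697]
tool_rot: [-1.571, -0.0, 0.134]
contact_force: [0.1, -0.3, 0.2]
width: 0.548
rows [ 3.000e-03 -5.212e+00  1.000e-03] [-0.  0.  0.] | now [ 0.5574 -0.1684  0.0697] [-90.    -0.     7.69] w 0.548 F [ 0.1 -0.3  0.2] M [-0.03 -0.02 -0.01] t 22.65 q [-0.29  0.49 -0.3   0.79  0.    1.14]
```

View pics/e3.png

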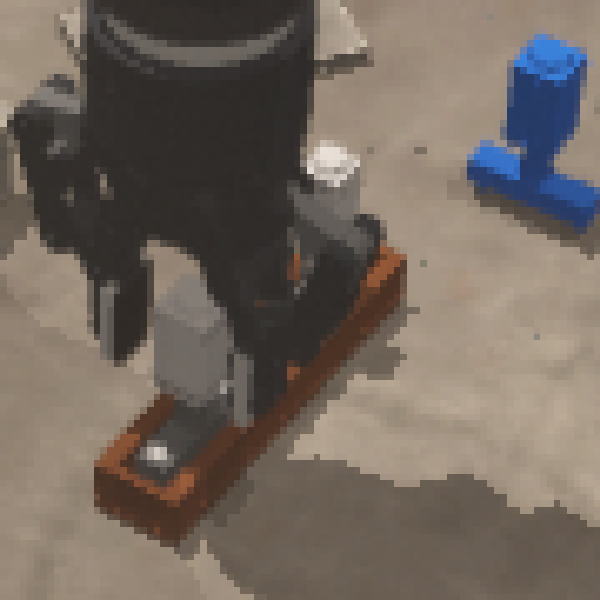

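The spanner is down in its pocket, with the bar's dome at crop (156,455) as at the start, and both jaws are clear of it. I'll raise the arm.

```bash
python3 -m inch '[[0,-0.5,0,0,0,0,60],[0,-1.5,0,0,0,0,60],[0,-3,0,0,0,0,60],[0,-4.5,0,0,0,0,60],[0,-6,0,0,0,0,60]]'; python3 -m inch '[[-8,-1,-3,0,0,0,60],[-8,-1,-3,0,0,0,60],[-8,-1,-3,0,0,0,60],[-8,-1,-3,0,0,0,60],[-8,-1,-3,0,0,0,60]]'; python3 -m inch '[[0,0,0,0,0,0,60],[0,0,0,0,0,0,60],[0,0,0,0,0,0,60]]'
python3 - <<'E'
from h import *
for n in('scene','top'):
    p=cam(n)
    K=p['K'];E=p['extrinsics']
    v,u=np.mgrid[0:400,0:640];d=p['depth']
    c=np.stack([(u-K[0,2])/K[0,0]*d,(v-K[1,2])/K[1,1]*d,d],-1).reshape(-1,3)
    Q=(c-E[:3,3])@E[:3,:3];Q=Q[c[:,2]>0]
    G=Q[(Q[:,2]>.08)&(Q[:,2]<.10)&(abs(Q[:,0]-.56)<.04)]
    for y0 in(-.165,-.25):
        g=G[abs(G[:,1]-y0)<.03]; print(n,'grip',len(g),g.mean(0) if len(g) else '')
    x0=(.5395,.09) if n=='scene' else (.538,.0868)
    r=np.hypot(Q[:,0]-x0[0],Q[:,1]-x0[1]); s=(r>.013)&(r<.022)&(Q[:,2]>.03); print('face',s.sum(),np.median(Q[s,2]) if s.sum() else '')
    cv2.imwrite('pics/f_%s.png'%n,cv2.cvtColor(cv2.resize(p['image'][120:345,150:490] if n=='scene' else p['image'][125:285,200:440],(800,530),interpolation=cv2.INTER_CUBIC),cv2.COLOR_RGB2BGR))
E
```

```text
t: 23.2
position: [0.5572, -0.1684, 0.2223]
tool_rot: [-1.571, -0.001, 0.134]
contact_force: [0.7, 0.1, 0.6]
width: 0.599
t: 23.7
position: [0.3656, -0.2705, 0.2464]
tool_rot: [-1.572, 0.0, 0.131]
contact_force: [0.5, -0.5, 0.1]
width: 0.604
t: 24.0
position: [0.3704, -0.2692, 0.2449]
tool_rot: [-1.571, -0.001, 0.136]
contact_force: [0.0, 0.0, -0.8]
width: 0.602
scene grip 85 [ 0.55558107 -0.16674318  0.08701201]
scene grip 56 [ 0.56729748 -0.25337889  0.08703912]
face 214 0.04711463174930013
top grip 63 [ 0.55574025 -0.17176743  0.08875842]
top grip 43 [ 0.56710436 -0.25844903  0.08823212]
face 120 0.04724147245238955
```

View pics/f_scene.png

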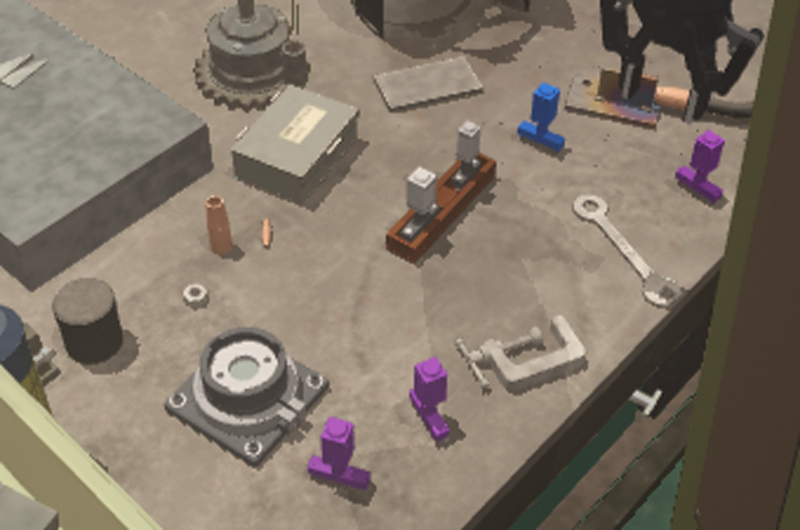

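The wide spanner stands upright back at its starting place, left pocket at (422,190). The ring face reads 47.1 and 47.2 mm in the two cameras (home is 47 mm), and nothing else has moved. I'll hand in.

```bash
python3 -c "
from workcell import env
print(env.finish_job())"
```

```text
the job is handed in; nothing more can be done
None
```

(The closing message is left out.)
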